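Re-rack sample jars in reverse order

ROBOT

A 6-joint arm with a two-finger parallel gripper is mounted at the origin on the work surface. World frame = base frame: x ahead of the robot, y to its left, z up, the work surface at z = 0. Lengths are in m, angles in rad, forces in N, time in s.
With the tool pointing down it reaches from about 0.25 to 0.8 m from the base axis. Payload 3.9 kg.
Tool frame: the origin (TCP) lies at the very end of the fingers, on their centre line; the grasp point (between the pads) lies 19 mm behind it; z points along the fingers, y is the line along which they close (so a half turn about z gives the same grasp; the last joint's range is limited). The gripper opens to 85 mm and grips with 20 to 120 N. Pads are 22 mm wide; open, the fingers measure 114 mm over their backs; the gripper's body (76 mm by 85 mm) begins 54 mm behind the grasp point. The pads swing forward as they close: fully open they stand 13 mm farther back than shut.
Start: joints at [1.168, 0.26, -0.138, 1.173, 0, 1.571], TCP at [0.206, 0.483, 0.196] pointing down, gripper open.
Joint ranges: [-2.78, 2.78], [-0.83, 1.72], [-1.28, 1.37], [-1.9, 2.12], [-1.57, 1.48], [-3.14, 3.14]. Speed limits (rad/s): [2.57, 2.57, 3.14, 3.14, 3.14, 3.14].

INTERFACE

Orientations are given as a unit quaternion [x, y, z, w].
In Python, from cell import env gives the robot as it stands.
- The arm moves only by the tool servo_tool, never from a script. Its argument "series" is a list of rows, each an object with "xyz": the shift along the tool's x, y, z in units of 50 mm (1.0 is 50 mm), a list of three; "angular": the turn, a rotation vector about the tool's x, y, z in units of 10 degrees (1.0 is 10 degrees), a list of three; "gripper": the opening, from 0 (shut) to 1 (fully open). A call has 1 to 20 rows; each row shifts and turns the commanded pose from where the row before left it, along the tool's axes as they then stand; what a row does not reach is not made up. A row lasts 1/8 s, in which the tool goes at most 62.5 mm and 10.7 degrees, less where a joint would pass 70% of its speed; a pose out of reach is approached as far as the arm can. A call is refused whole if a number of a shift passes 1 or a number of a turn 1, either way. A call with a gripper value outside its range is refused whole. The fingers move at their own pace and stop on an object; "squeeze" is the grip in N (left out, the last holds). Time passes only in rows, so rows that do not move let the fingers close. It gives the time, the measured TCP pose, the force, the opening and the grip force at its end, in the units of the state.
- env.observe(): the state, without advancing time (a new reading comes with each control period).
- env.capture(name): name is "side" or "top"; returns (picture, depth): 480x640x3 uint8, red, green, blue; 480x640 float32, m along the optical axis (not along the pixel's ray), 0 where there is no reading.
- env.camera_model(name): a dict with "fx", "fy", "cx", "cy" (pixels), "extrinsics" (4x4, takes a point from camera to world coordinates). Camera axes: x right, y up, looking along -z (the intrinsics and any distortion apply to the point x, -y, -z); pixel columns grow to the right and rows downward; lengths in m; the calibration is good to about 2 mm. A picture is of the moment at which its call begins. camera_model takes no time and is no camera call.
- env.hand_in(): hands the job in; it is judged then, once.
Trained networks look in the newest picture that a camera, given by its name, has taken for a name from the list of things; names that differ only in an ending like _2 or _b are one class to them, and where a whole thing is asked for, a point or a joint stands for the part that bears it (a point fixed in the world has none). Each returns a list of dicts, best first, with "p" (0 to 1); they miss things now and then, are a little off and sometimes report something else, mostly with a low value. They report only what shows in the picture. A call takes as long as a camera call.
- env.look_for(camera, label): "position" ([x, y, z] in m, in the coordinates of the camera as it stood for that picture, good to about 4 mm: the middle of the surface that is visible of it).
- env.masks_of(camera, label): "mask" (480x640 bool, what is visible of it).
The state is a dict: "t": time; "joint_positions": joint angles; "joint_vel": joint speeds; "joint_efforts": joint torques, N m; "ee_pos": TCP position; "tcp_rot": TCP orientation; "ft_force": force on the tool from outside, world axes, zero at the start; "moment": the same for the moment, N m; "grip_width": finger opening in m; "grasp_force": force on a finger pad.
Only numpy, scipy, OpenCV 4.12 (cv2) and the standard library are available. Lean on these libraries where they do the work, as an engineer would, in place of code of your own. Each camera call takes 0.05 s, during which the arm holds its last target. There are 200 camera calls.

TASK

Move the four capped sample jars from the old rack of coloured holders into the empty grey rack, one jar to a compartment, in the reverse order: the jar that stood next to the old rack's black end goes farthest from the new rack's black end, and so on along the row, so that the jar that stood farthest from black ends up next to black. Keep every jar upright throughout and leave each standing on the floor of its compartment.

Things in the scene. Friction and masses are not known exactly. Their poses are not given: they have to be found in the camera images.
- jar_red: Loose round sample jar with a red screw cap: white straight body 38 mm in diameter with a red band, cap 40 mm in diameter and 24 mm tall, 86 mm tall in all, about 100 g. Origin: centre of its underside; z up along its axis. It stands in the red holder of the old rack at the start, underside 12 mm above the table.
- jar_blue: Loose round sample jar with a blue screw cap: white straight body 38 mm in diameter with a blue band, cap 40 mm in diameter and 24 mm tall, 86 mm tall in all, about 100 g. Origin: centre of its underside; z up along its axis. It stands in the blue holder of the old rack at the start, underside 12 mm above the table.
- jar_yellow: Loose round sample jar with a yellow screw cap: white straight body 38 mm in diameter with a yellow band, cap 40 mm in diameter and 24 mm tall, 86 mm tall in all, about 100 g. Origin: centre of its underside; z up along its axis. It stands in the yellow holder of the old rack at the start, underside 12 mm above the table.
- jar_green: Loose round sample jar with a green screw cap: white straight body 38 mm in diameter with a green band, cap 40 mm in diameter and 24 mm tall, 86 mm tall in all, about 100 g. Origin: centre of its underside; z up along its axis. It stands in the green holder of the old rack at the start, underside 12 mm above the table.
- holder_red: Fixed square red holder, one of four that form the old rack, in a new order each time, 66 mm apart; 64 x 64 mm, 32 mm tall, open top, 56 mm wide inside. The red-capped jar stands in it at the start; the holder stays, so it still shows that jar's old place. Origin: centre of its underside, 6 mm above the table; x axis along the row.
- holder_blue: Fixed square blue holder, one of four that form the old rack, in a new order each time, 66 mm apart; 64 x 64 mm, 32 mm tall, open top, 56 mm wide inside. The blue-capped jar stands in it at the start; the holder stays, so it still shows that jar's old place. Origin: centre of its underside, 6 mm above the table; x axis along the row.
- holder_yellow: Fixed square yellow holder, one of four that form the old rack, in a new order each time, 66 mm apart; 64 x 64 mm, 32 mm tall, open top, 56 mm wide inside. The yellow-capped jar stands in it at the start; the holder stays, so it still shows that jar's old place. Origin: centre of its underside, 6 mm above the table; x axis along the row.
- holder_green: Fixed square green holder, one of four that form the old rack, in a new order each time, 66 mm apart; 64 x 64 mm, 32 mm tall, open top, 56 mm wide inside. The green-capped jar stands in it at the start; the holder stays, so it still shows that jar's old place. Origin: centre of its underside, 6 mm above the table; x axis along the row.
- black_end: Fixed black end block that marks one end of the old rack (the other end has a white one); 18 mm along the row, 64 mm across, 45 mm tall; which end it is on varies. Its origin, the centre of its underside, lies on the row's centre line, 44 mm beyond the centre of the nearest holder.
- new_rack: Fixed grey one-piece rack, empty at the start: 310 x 68 mm, walls 38 mm high, a black block at one end, a white one at the other (51 mm tall). Origin: centre of its underside, on the table; x axis along the row towards its black end. Four compartments 56 x 56 mm, floors 12 mm above the table, centred at x = +99 (beside black), +33, -33, -99 mm, y = 0.

How it is judged:
At the end, for the whole second after the job is handed in: Jars stand in reverse order of their holders as counted from the black ends; each within 13 mm of its compartment's centre along and across, underside at most 6 mm above its floor, upright within 7 degrees, at rest (((horizontal distance between holder_red and black_end between 0 and 0.077 m and x of jar_red in the frame of new_rack between -0.112 and -0.086 m) or (horizontal distance between holder_red and black_end between 0.077 and 0.143 m and x of jar_red in the frame of new_rack between -0.046 and -0.02 m) or (horizontal distance between holder_red and black_end between 0.143 and 0.209 m and x of jar_red in the frame of new_rack between 0.02 and 0.046 m) or (horizontal distance between holder_red and black_end between 0.209 and 0.4 m and x of jar_red in the frame of new_rack between 0.086 and 0.112 m)) and y of jar_red in the frame of new_rack between -0.013 and 0.013 m and z of each of jar_red, jar_blue, jar_yellow, jar_green in the frame of new_rack below 0.018 m and angle between each of jar_red, jar_blue, jar_yellow, jar_green's own z axis and vertical below 0.12 rad and linear speed of each of jar_red, jar_blue, jar_yellow, jar_green below 0.02 m/s and angular speed of each of jar_red, jar_blue, jar_yellow, jar_green below 0.2 rad/s and ((horizontal distance between holder_blue and black_end between 0 and 0.077 m and x of jar_blue in the frame of new_rack between -0.112 and -0.086 m) or (horizontal distance between holder_blue and black_end between 0.077 and 0.143 m and x of jar_blue in the frame of new_rack between -0.046 and -0.02 m) or (horizontal distance between holder_blue and black_end between 0.143 and 0.209 m and x of jar_blue in the frame of new_rack between 0.02 and 0.046 m) or (horizontal distance between holder_blue and black_end between 0.209 and 0.4 m and x of jar_blue in the frame of new_rack between 0.086 and 0.112 m)) and y of jar_blue in the frame of new_rack between -0.013 and 0.013 m and ((horizontal distance between holder_yellow and black_end between 0 and 0.077 m and x of jar_yellow in the frame of new_rack between -0.112 and -0.086 m) or (horizontal distance between holder_yellow and black_end between 0.077 and 0.143 m and x of jar_yellow in the frame of new_rack between -0.046 and -0.02 m) or (horizontal distance between holder_yellow and black_end between 0.143 and 0.209 m and x of jar_yellow in the frame of new_rack between 0.02 and 0.046 m) or (horizontal distance between holder_yellow and black_end between 0.209 and 0.4 m and x of jar_yellow in the frame of new_rack between 0.086 and 0.112 m)) and y of jar_yellow in the frame of new_rack between -0.013 and 0.013 m and ((horizontal distance between holder_green and black_end between 0 and 0.077 m and x of jar_green in the frame of new_rack between -0.112 and -0.086 m) or (horizontal distance between holder_green and black_end between 0.077 and 0.143 m and x of jar_green in the frame of new_rack between -0.046 and -0.02 m) or (horizontal distance between holder_green and black_end between 0.143 and 0.209 m and x of jar_green in the frame of new_rack between 0.02 and 0.046 m) or (horizontal distance between holder_green and black_end between 0.209 and 0.4 m and x of jar_green in the frame of new_rack between 0.086 and 0.112 m)) and y of jar_green in the frame of new_rack between -0.013 and 0.013 m); the robot touches nothing.
It fails at once if the red-capped jar is tipped more than 35 degrees from upright (angle between jar_red's own z axis and vertical above 0.61 rad).
It fails at once if the blue-capped jar is tipped more than 35 degrees from upright (angle between jar_blue's own z axis and vertical above 0.61 rad).
It fails at once if the yellow-capped jar is tipped more than 35 degrees from upright (angle between jar_yellow's own z axis and vertical above 0.61 rad).
It fails at once if the green-capped jar is tipped more than 35 degrees from upright (angle between jar_green's own z axis and vertical above 0.61 rad).
It also fails if it takes over 96 s, if anything falls off the work surface, if the arm or the gripper's body presses on something with over 40 N, if the wrist force passes 120 N, or if a joint passes its speed limit or range.

## Working session

There is one attempt and no reset: what is moved stays moved. The work goes in short steps, Python scripts to look and compute and a tool call to move; the robot and the scene stay as the last step left them, time stands still between calls to the robot, and variables do not carry over. Pictures are saved under pics/ and viewed, at most 14 in all, crops included, and the job is handed in when it is done.

Besides the shell and the picture viewer there is one more tool, called after ">>>" as name(argument=value, ...), one argument or row to a line, values as JSON. servo_tool: Moves the arm, as the interface text tells. Its arguments: {"type":"object","properties":{"series":{"type":"array"},"squeeze":{"type":"number"}},"required":["series"]}

```bash
mkdir -p pics
cat > h.py <<'E'
import numpy as np, cv2
from cell import env
L=['jar_red','jar_blue','jar_yellow','jar_green','holder_red','holder_blue','holder_yellow','holder_green','black_end','new_rack']
def cloud(cam,d):
    m=env.camera_model(cam); v,u=np.mgrid[:480,:640]
    P=np.stack([(u-m['cx'])/m['fx']*d,-(v-m['cy'])/m['fy']*d,-d,np.ones_like(d)],-1)
    return (P@np.array(m['extrinsics']).T)[...,:3]
def save(cam,n):
    p,d=env.capture(cam); cv2.imwrite(f'pics/{n}.png',p[...,::-1]); return p,d
E
python3 - <<'E'
from h import *
s=env.observe(); print({k:np.round(s[k],3) for k in ('t','ee_pos','tcp_rot','grip_width')})
p,d=save('top','top0'); P=cloud('top',d)
for l in L:
    for r in env.masks_of('top',l)[:2]:
        m=r['mask']&(d>0); q=P[m]
        if len(q)<20: continue
        zt=np.percentile(q[:,2],95); t=q[q[:,2]>zt-.006]
        v,u=np.nonzero(r['mask'])
        print(l,round(r['p'],2),m.sum(),'px',int(u.mean()),int(v.mean()),'z',zt.round(3),'top mid',((t.max(0)+t.min(0))/2).round(4)[:2],'med',np.median(q,0).round(3), cv2.minAreaRect(q[:,:2].astype(np.float32)))
save('side','side0')
E
```

```text
{'t': np.float64(0.0), 'ee_pos': array([0.205, 0.482, 0.195]), 'tcp_rot': array([ 0.2  ,  0.98 , -0.001, -0.   ]), 'grip_width': np.float64(0.085)}
jar_red 0.76 788 px 203 214 z 0.099 top mid [0.6108 0.1663] med [0.607 0.162 0.095] ((0.6198924779891968, 0.17875367403030396), (0.06994810700416565, 0.04387862607836723), 42.77934265136719)
jar_blue 0.95 725 px 180 294 z 0.099 top mid [0.481  0.1994] med [0.481 0.193 0.096] ((0.4764333963394165, 0.20359870791435242), (0.03784775733947754, 0.052889421582221985), 51.86781692504883)
jar_yellow 0.73 714 px 192 254 z 0.099 top mid [0.546 0.182] med [0.544 0.176 0.096] ((0.5459744334220886, 0.18155208230018616), (0.03770897164940834, 0.03656927868723869), 27.924081802368164)
jar_yellow 0.65 827 px 220 186 z 0.038 top mid [0.6727 0.1529] med [0.664 0.139 0.022] ((0.6752270460128784, 0.15293461084365845), (0.06516821682453156, 0.06996932625770569), 75.71798706054688)
jar_green 0.68 743 px 213 176 z 0.099 top mid [0.6741 0.1501] med [0.668 0.146 0.095] ((0.6733051538467407, 0.15049314498901367), (0.03816191107034683, 0.03733786195516586), 47.4860
[... 867 characters left out ...]
 0.139 0.023] ((0.6764900088310242, 0.1584673672914505), (0.0765654444694519, 0.06962252408266068), 75.6682357788086)
black_end 0.79 562 px 222 155 z 0.052 top mid [0.7176 0.1418] med [0.714 0.139 0.049] ((0.7255445718765259, 0.1480846405029297), (0.08118726313114166, 0.034861158579587936), 72.05052947998047)
black_end 0.61 762 px 203 214 z 0.099 top mid [0.6108 0.1663] med [0.607 0.161 0.096] ((0.6189567446708679, 0.1672908067703247), (0.056337762624025345, 0.03911216929554939), 8.458680152893066)
new_rack 0.77 8280 px 425 244 z 0.05 top mid [ 0.5647 -0.1999] med [ 0.562 -0.201  0.014] ((0.571881890296936, -0.20587897300720215), (0.07886029779911041, 0.33048251271247864), 79.83460998535156)
```

View pics/top0.png

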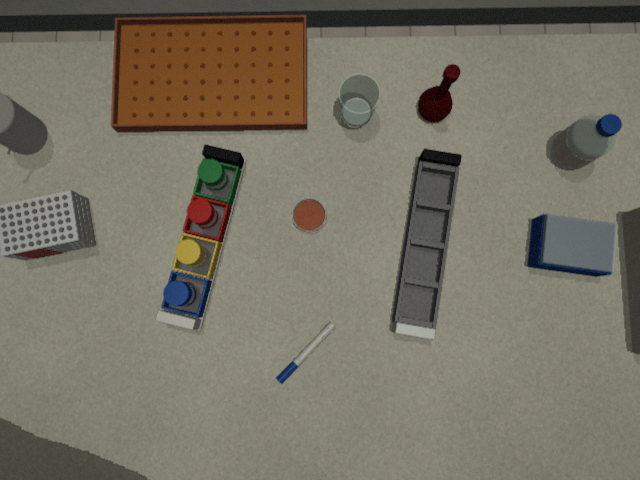

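View pics/side0.png

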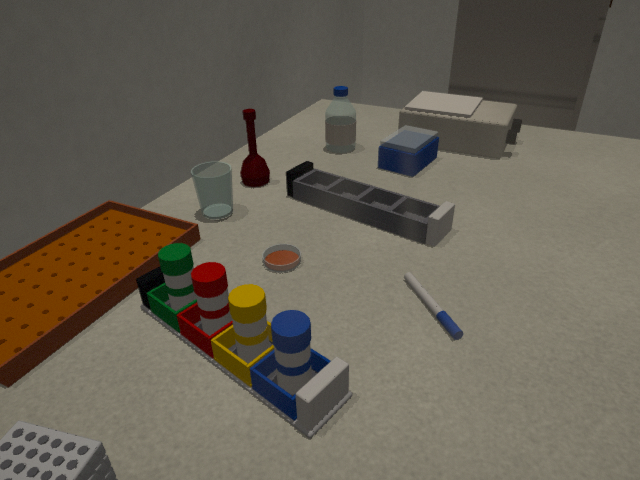

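The side and top views agree. Old rack from black (top view, 222,155) to white (178,320): green, red, yellow, blue. The new rack's black end is also at the far end (440,157), with white at (415,330). So blue goes to +99, yellow +33, red -33 and green -99. Next I'll get precise geometry.

```bash
cat >> h.py <<'E'
def capfit(P,c):
    m=(abs(P[...,2]-.098)<.005)&(np.hypot(P[...,0]-c[0],P[...,1]-c[1])<.04)
    return cv2.minEnclosingCircle(P[m][:,:2].astype(np.float32)), np.median(P[m],0)
def R(q):
    from scipy.spatial.transform import Rotation as Q; return Q.from_quat(q)
E
python3 - <<'E'
from h import *
p,d=env.capture('top'); P=cloud('top',d)
J=dict(green=(.674,.15),red=(.611,.166),yellow=(.546,.182),blue=(.481,.199))
C=[]
for n,c in J.items():
    (c2,r),md=capfit(P,c); C.append(c2); print(n,np.round(c2,4),round(r,4),md.round(4))
C=np.array(C); v=C[0]-C[3]; print('old row deg',np.degrees(np.arctan2(v[1],v[0])))
r=[x for x in env.masks_of('top','new_rack')][0]['mask']&(d>0)
q=P[r]; t=q[(q[:,2]>.034)]
rim=q[(abs(q[:,2]-.038)<.003)]; end=q[abs(q[:,2]-.051)<.003]
for nm,k in (('rim',rim),('end',end),('all',t)): print(nm,len(k),cv2.minAreaRect(k[:,:2].astype(np.float32)),k.mean(0))
e=end
for nm,k in (('black',e[e[:,0]>.6]),('white',e[e[:,0]<.5])): print(nm,len(k),cv2.minAreaRect(k[:,:2].astype(np.float32)))
fl=q[abs(q[:,2]-.012)<.004]; print('floor',cv2.minAreaRect(fl[:,:2].astype(np.float32)))
s=env.observe(); print(R(s['tcp_rot']).as_matrix().round(3),s['joint_positions'])
E
```

```text
green [0.675  0.1509] 0.0204 [0.6742 0.1509 0.0966]
red [0.6106 0.1662] 0.0198 [0.6105 0.1661 0.0967]
yellow [0.5462 0.1833] 0.02 [0.5461 0.1834 0.0966]
blue [0.482  0.2003] 0.0201 [0.4824 0.1999 0.0967]
old row deg -14.365042388794587
rim 1899 ((0.5622032880783081, -0.19964322447776794), (0.06803569197654724, 0.2989119589328766), 79.69471740722656) [ 0.56272789 -0.19922633  0.0370733 ]
end 685 ((0.5640862584114075, -0.19996383786201477), (0.06364710628986359, 0.30880388617515564), 79.66771697998047) [ 0.5528266  -0.19777428  0.05004213]
all 3021 ((0.5642161965370178, -0.20025750994682312), (0.06855835020542145, 0.30975958704948425), 79.71516418457031) [ 0.56328706 -0.19920892  0.04041167]
black 316 ((0.7072319388389587, -0.2260955423116684), (0.06360595673322678, 0.017973680049180984), 79.13298034667969)
white 369 ((0.4209151268005371, -0.1738661229610443), (0.06366213411092758, 0.017522158101201057), 79.39337921142578)
floor ((0.5652477145195007, -0.19766804575920105), (0.0630861148238182, 0.29595357179641724), 79.73037719726562)
[[-0.92   0.392  0.   ]
 [ 0.392  0.92   0.   ]
 [ 0.     0.    -1.   ]] [ 1.16800765e+00  2.59934925e-01 -1.38038571e-01  1.17271513e+00
  5.47103881e-06  1.57079451e+00]
```

>>> servo_tool(
  series=[
    {"xyz":[0,0,0],"angular":[0,0,-1],"gripper":1},
    {"xyz":[-0.667,-0.424,0.05],"angular":[0,0,0],"gripper":1},
    {"xyz":[-0.667,-0.424,0.05],"angular":[0,0,0],"gripper":1},
    {"xyz":[-0.667,-0.424,0.05],"angular":[0,0,0],"gripper":1},
    {"xyz":[-0.667,-0.424,0.05],"angular":[0,0,0],"gripper":1},
    {"xyz":[-0.667,-0.424,0.05],"angular":[0,0,0],"gripper":1},
    {"xyz":[-0.667,-0.424,0.05],"angular":[0,0,0],"gripper":1},
    {"xyz":[-0.667,-0.424,0.05],"angular":[0,0,0],"gripper":1},
    {"xyz":[-0.667,-0.424,0.05],"angular":[0,0,0],"gripper":1},
    {"xyz":[-0.667,-0.424,0.05],"angular":[0,0,0],"gripper":1},
    {"xyz":[-0.667,-0.424,0.05],"angular":[0,0,0],"gripper":1},
    {"xyz":[0,0,0],"angular":[0,0,0],"gripper":1},
    {"xyz":[0,0,0],"angular":[0,0,0],"gripper":1},
  ],
  squeeze=40,
)

```text
t: 2.33
ee_pos: [0.4823, 0.2011, 0.1707]
tcp_rot: [0.114, 0.993, 0.0, -0.0]
ft_force: [-0.5, 0.4, 0.2]
grip_width: 0.0855
grasp_force: 0.0
```

```bash
cat >> h.py <<'E'
T=dict(blue=(.482,.2002),yellow=(.5462,.1834),red=(.6106,.1662),green=(.6746,.1509),
 b=(.6616,-.2179),y=(.5967,-.2061),r=(.5317,-.1943),g=(.4668,-.1825))
def go(n,z):
    s=env.observe(); M=R(s['tcp_rot']); d=np.r_[T[n],z]-s['ee_pos']
    print('pos',np.round(s['ee_pos'],4),'units',(M.inv().apply(d)/.05).round(3),'tilt',M.as_matrix()[:,2].round(3),'head',np.degrees(np.arctan2(*M.as_matrix()[[1,0],1])).round(2),s['t'],np.round(s['joint_positions'],2))
E
python3 -c "
from h import *
go('blue',.062)"
```

```text
pos [0.4823 0.2011 0.1707] units [ 1.000e-03 -1.800e-02  2.174e+00] tilt [-0.001  0.    -1.   ] head 76.9 2.325 [ 0.39  0.27 -0.19  1.11  0.    0.62]
```

>>> servo_tool(
  series=[
    {"xyz":[0,-0.018,0.5],"angular":[0,0,0],"gripper":1},
    {"xyz":[0,0,0.5],"angular":[0,0,0],"gripper":1},
    {"xyz":[0,0,0.5],"angular":[0,0,0],"gripper":1},
    {"xyz":[0,0,0.4],"angular":[0,0,0],"gripper":1},
    {"xyz":[0,0,0.27],"angular":[0,0,0],"gripper":1},
    {"xyz":[0,0,0],"angular":[0,0,0],"gripper":1},
    {"xyz":[0,0,0],"angular":[0,0,0],"gripper":0.3},
    {"xyz":[0,0,0],"angular":[0,0,0],"gripper":0.3},
    {"xyz":[0,0,0],"angular":[0,0,0],"gripper":0.3},
    {"xyz":[0,0,0],"angular":[0,0,0],"gripper":0.3},
    {"xyz":[0,0,0],"angular":[0,0,0],"gripper":0.3},
    {"xyz":[0,0,0],"angular":[0,0,0],"gripper":0.3},
  ],
  squeeze=40,
)

```text
t: 3.82
ee_pos: [0.4825, 0.2001, 0.0624]
tcp_rot: [0.114, 0.993, 0.0, 0.0]
ft_force: [0.0, -0.2, 1.7]
grip_width: 0.0256
grasp_force: 0.5
```

```bash
python3 -c "
from h import *
p,d=env.capture('side'); cv2.imwrite('pics/s1.png',cv2.resize(p[220:440,180:400,::-1],None,fx=2.7,fy=2.7))
p,d=env.capture('top'); cv2.imwrite('pics/t1.png',cv2.resize(p[120:340,100:320,::-1],None,fx=2,fy=2))
s=env.observe();print(s['grip_width'],s['grasp_force'])
"
```

```text
0.025328771546581877 0.6325665023177862
```

View pics/s1.png

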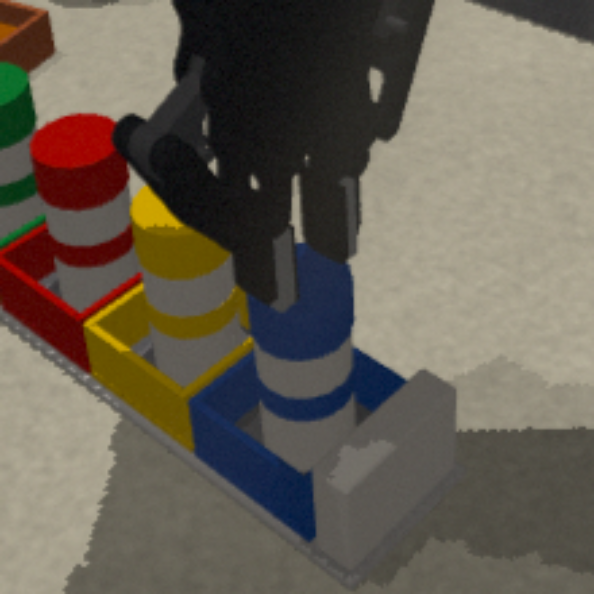

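The tips, at about (285,305) and (345,260) in the crop, sit at the cap's top instead of round it. I'll measure fingertip height from the depth image.

```bash
python3 -c "
from h import *
p,d=env.capture('side'); P=cloud('side',d)
for u,v in [(285,300),(270,300),(290,260),(348,250),(350,200),(290,290),(310,330),(300,320),(305,250),(330,290),(310,280),(300,400)]:
    U,V=int(180+u/2.7),int(220+v/2.7); print((u,v),P[V,U].round(4),p[V,U])
s=env.observe();print(np.round(s['ft_force'],2),s['grip_width'])
q=P[(abs(P[...,0]-.482)<.03)&(abs(P[...,1]-.2)<.06)&(P[...,2]>.045)&(p.max(-1)<60)]
print(len(q),np.percentile(q[:,2],[0,1,2,5,10]).round(3))
"
```

```text
(285, 300) [0.4758 0.2231 0.1077] [71 70 67]
(270, 300) [0.4809 0.2241 0.1065] [37 33 31]
(290, 260) [0.4751 0.2189 0.1234] [72 71 68]
(348, 250) [0.4687 0.1898 0.1075] [35 32 29]
(350, 200) [0.4676 0.1883 0.1298] [72 71 67]
(290, 290) [0.4751 0.2203 0.1107] [68 67 63]
(310, 330) [0.4706 0.2168 0.0899] [29 40 71]
(300, 320) [0.4725 0.2187 0.096 ] [31 39 71]
(305, 250) [0.4889 0.1874 0.0981] [33 49 83]
(330, 290) [0.4684 0.2036 0.0993] [29 41 71]
(310, 280) [0.4795 0.2001 0.0972] [29 42 70]
(300, 400) [0.4742 0.22   0.055 ] [24 40 70]
[0.42 0.55 1.95] 0.025585818125813644
22698 [0.094 0.112 0.12  0.146 0.164]
```

View pics/t1.png

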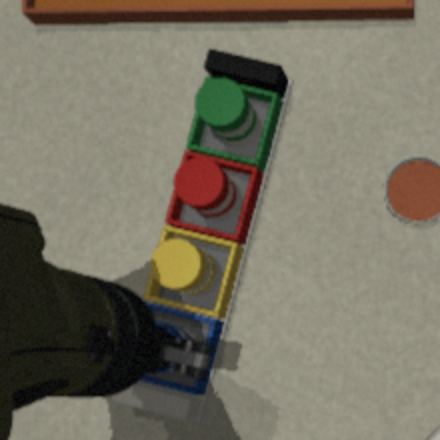

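>>> servo_tool(
  series=[
    {"xyz":[0,0,-0.5],"angular":[0,0,0],"gripper":0.3},
    {"xyz":[0,0,-0.5],"angular":[0,0,0],"gripper":0.3},
    {"xyz":[0,0,0],"angular":[0,0,0],"gripper":0.3},
    {"xyz":[0,0,0],"angular":[0,0,0],"gripper":0.3},
  ],
)

```text
t: 4.47
ee_pos: [0.482, 0.2, 0.1116]
tcp_rot: [0.114, 0.993, -0.0, -0.0]
ft_force: [0.2, 0.1, -0.4]
grip_width: 0.0255
grasp_force: 0.0
```

```bash
python3 -c "
from h import *
p,d=env.capture('side'); P=cloud('side',d)
cv2.imwrite('pics/s2.png',cv2.resize(p[120:440,120:440,::-1],None,fx=1.8,fy=1.8))
s=env.observe();print(np.round(s['ft_force'],2),s['grip_width'],s['ee_pos'])
q=P[(abs(P[...,0]-.482)<.03)&(abs(P[...,1]-.2)<.06)&(P[...,2]>.102)&(d>0)]
print(len(q),np.percentile(q[:,2],[0,.2,1,2,5,10]).round(3)); q=q[q[:,2]<q[:,2].min()+.02]; print(q.min(0),q.max(0))
p,d=env.capture('top'); P=cloud('top',d); print(capfit(P,(.482,.2)))
"
```

```text
[ 0.06 -1.51  0.27] 0.025434727041431317 [0.48165266 0.19981414 0.11129329]
21702 [0.148 0.151 0.157 0.162 0.178 0.2  ]
[0.46682276 0.17586594 0.14755112] [0.494923   0.22812815 0.16754228]
(((0.48197054862976074, 0.19998911023139954), 0.01971554197371006), array([0.49478674, 0.19581081, 0.09676944]))
```

View pics/s2.png

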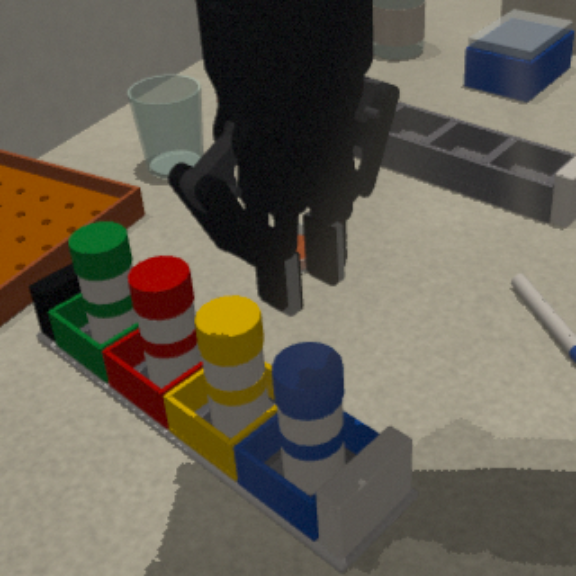

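The tips read z = 0.148 in the side depth image, while the reported TCP is 0.111. Allowing about 3 mm for the finger swing, the tool's reported height is about 34 mm too low, so I'll go correspondingly lower.

>>> servo_tool(
  series=[
    {"xyz":[0,0,0],"angular":[0,0,0],"gripper":1},
    {"xyz":[0,0,0],"angular":[0,0,0],"gripper":1},
    {"xyz":[0,0,0],"angular":[0,0,0],"gripper":1},
    {"xyz":[0,0,0],"angular":[0,0,0],"gripper":1},
    {"xyz":[0,0,0.5],"angular":[0,0,0],"gripper":1},
    {"xyz":[0,0,0.5],"angular":[0,0,0],"gripper":1},
    {"xyz":[0,0,0.4],"angular":[0,0,0],"gripper":1},
    {"xyz":[0,0,0.24],"angular":[0,0,0],"gripper":1},
    {"xyz":[0,0,0],"angular":[0,0,0],"gripper":1},
    {"xyz":[0,0,0],"angular":[0,0,0],"gripper":0.3},
    {"xyz":[0,0,0],"angular":[0,0,0],"gripper":0.3},
    {"xyz":[0,0,0],"angular":[0,0,0],"gripper":0.3},
    {"xyz":[0,0,0],"angular":[0,0,0],"gripper":0.3},
    {"xyz":[0,0,0],"angular":[0,0,0],"gripper":0.3},
  ],
  squeeze=40,
)

```text
t: 6.32
ee_pos: [0.4833, 0.2005, 0.0312]
tcp_rot: [0.114, 0.993, 0.0, 0.001]
ft_force: [0.1, -0.7, 6.2]
grip_width: 0.0387
grasp_force: 40.1
```

>>> servo_tool(
  series=[
    {"xyz":[0,0,-0.2],"angular":[0,0,0],"gripper":0.3},
    {"xyz":[0,0,-0.4],"angular":[0,0,0],"gripper":0.3},
    {"xyz":[0,0,-0.6],"angular":[0,0,0],"gripper":0.3},
    {"xyz":[0,0,-0.6],"angular":[0,0,0],"gripper":0.3},
    {"xyz":[0,0,-0.4],"angular":[0,0,0],"gripper":0.3},
    {"xyz":[0,0,0],"angular":[0,0,0],"gripper":0.3},
    {"xyz":[0,0,0],"angular":[0,0,0],"gripper":0.3},
  ],
)

```text
t: 7.2
ee_pos: [0.4817, 0.1998, 0.1394]
tcp_rot: [0.114, 0.993, -0.0, -0.001]
ft_force: [0.0, -0.1, -1.2]
grip_width: 0.0387
grasp_force: 40.5
```

```bash
python3 -c "
from h import *
p,d=save('side','s3')
go('b',.15)
"
```

```text
pos [0.4814 0.1997 0.1391] units [-5.4   -7.32  -0.218] tilt [-0.002 -0.001 -1.   ] head 76.92 7.25 [ 0.39  0.29 -0.25  1.03 -0.    0.62]
```

View pics/s3.png

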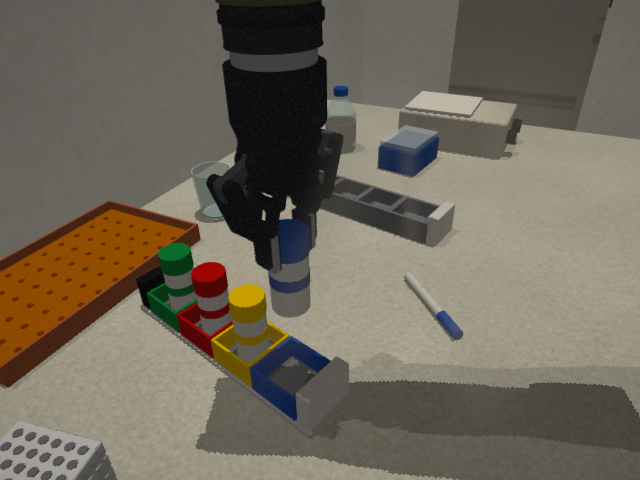

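>>> servo_tool(
  series=[
    {"xyz":[-0.2,-0.3,0],"angular":[0,0,0],"gripper":0.3},
    {"xyz":[-0.4,-0.52,-0.02],"angular":[0,0,0],"gripper":0.3},
    {"xyz":[-0.4,-0.55,-0.02],"angular":[0,0,0],"gripper":0.3},
    {"xyz":[-0.4,-0.55,-0.02],"angular":[0,0,0],"gripper":0.3},
    {"xyz":[-0.4,-0.55,-0.02],"angular":[0,0,0],"gripper":0.3},
    {"xyz":[-0.4,-0.55,-0.02],"angular":[0,0,0],"gripper":0.3},
    {"xyz":[-0.4,-0.55,-0.02],"angular":[0,0,0],"gripper":0.3},
    {"xyz":[-0.4,-0.55,-0.02],"angular":[0,0,0],"gripper":0.3},
    {"xyz":[-0.4,-0.55,-0.02],"angular":[0,0,0],"gripper":0.3},
    {"xyz":[-0.4,-0.55,-0.02],"angular":[0,0,0],"gripper":0.3},
    {"xyz":[-0.4,-0.55,-0.02],"angular":[0,0,0],"gripper":0.3},
    {"xyz":[-0.4,-0.55,-0.02],"angular":[0,0,0],"gripper":0.3},
    {"xyz":[-0.4,-0.55,-0.02],"angular":[0,0,0],"gripper":0.3},
    {"xyz":[-0.4,-0.45,0],"angular":[0,0,0],"gripper":0.3},
    {"xyz":[0,0,0],"angular":[0,0,0],"gripper":0.3},
    {"xyz":[0,0,0],"angular":[0,0,0],"gripper":0.3},
  ],
)

```text
t: 9.25
ee_pos: [0.6616, -0.2177, 0.1512]
tcp_rot: [0.114, 0.993, 0.0, -0.001]
ft_force: [0.2, 0.3, -1.4]
grip_width: 0.0389
grasp_force: 40.5
```

```bash
python3 -c "
from h import *
go('b',.034)
p,d=save('top','t4');P=cloud('top',d)
r=env.masks_of('top','jar_blue')
for x in r[:2]:
    q=P[x['mask']&(d>0)]; print(x['p'],len(q),np.percentile(q,[5,50,95],axis=0).round(3))
p,d=save('side','s4');P=cloud('side',d)
r=env.masks_of('side','jar_blue')
for x in r[:2]:
    q=P[x['mask']&(d>0)]; print(x['p'],len(q),np.percentile(q,[1,50,99],axis=0).round(3))
"
```

```text
pos [ 0.6616 -0.2177  0.1512] units [-0.007 -0.004  2.343] tilt [-0.002  0.001 -1.   ] head 76.88 9.25 [-0.32  0.58  0.26  1.25  0.   -0.09]
0.84 736 [[ 0.642 -0.229  0.143]
 [ 0.649 -0.211  0.206]
 [ 0.66  -0.199  0.218]]
0.57 1065 [[ 0.642 -0.663  0.   ]
 [ 0.652 -0.202  0.175]
 [ 0.929 -0.193  0.22 ]]
```

View pics/s4.png

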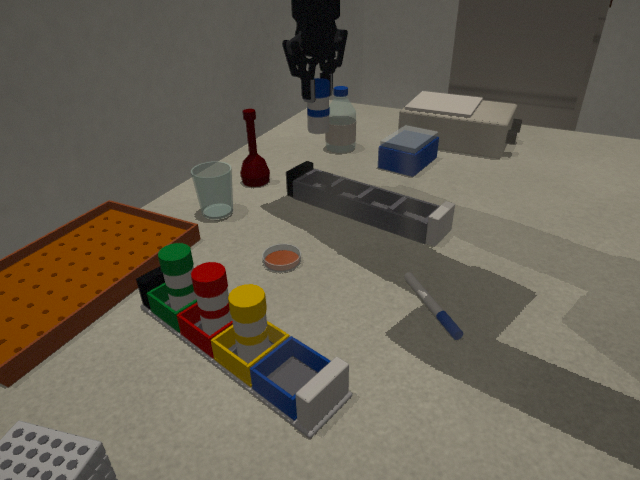

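>>> servo_tool(
  series=[
    {"xyz":[0,0,0.3],"angular":[0,0,0],"gripper":0.3},
    {"xyz":[0,0,0.5],"angular":[0,0,0],"gripper":0.3},
    {"xyz":[0,0,0.5],"angular":[0,0,0],"gripper":0.3},
    {"xyz":[0,0,0.4],"angular":[0,0,0],"gripper":0.3},
    {"xyz":[0,0,0.3],"angular":[0,0,0],"gripper":0.3},
    {"xyz":[0,0,0.2],"angular":[0,0,0],"gripper":0.3},
    {"xyz":[0,0,0.1],"angular":[0,0,0],"gripper":0.3},
    {"xyz":[0,0,0.04],"angular":[0,0,0],"gripper":0.3},
    {"xyz":[0,0,0],"angular":[0,0,0],"gripper":0.3},
    {"xyz":[0,0,0],"angular":[0,0,0],"gripper":0.3},
  ],
)

```text
t: 10.7
ee_pos: [0.6631, -0.2177, 0.036]
tcp_rot: [0.114, 0.993, -0.0, 0.001]
ft_force: [0.7, 0.6, -1.9]
grip_width: 0.039
grasp_force: 40.6
```

>>> servo_tool(
  series=[
    {"xyz":[0,0,0.04],"angular":[0,0,0],"gripper":0.3},
    {"xyz":[0,0,0.03],"angular":[0,0,0],"gripper":0.3},
    {"xyz":[0,0,0],"angular":[0,0,0],"gripper":0.3},
    {"xyz":[0,0,0],"angular":[0,0,0],"gripper":0.3},
  ],
)

```text
t: 11.2
ee_pos: [0.6626, -0.2175, 0.0318]
tcp_rot: [0.114, 0.993, 0.0, -0.0]
ft_force: [-0.3, -0.0, -1.1]
grip_width: 0.0387
grasp_force: 40.6
```

>>> servo_tool(
  series=[
    {"xyz":[0,0,0.03],"angular":[0,0,0],"gripper":0.3},
    {"xyz":[0,0,0],"angular":[0,0,0],"gripper":0.3},
    {"xyz":[0,0,0],"angular":[0,0,0],"gripper":0.6},
    {"xyz":[0,0,0],"angular":[0,0,0],"gripper":1},
    {"xyz":[0,0,0],"angular":[0,0,0],"gripper":1},
    {"xyz":[0,0,0],"angular":[0,0,0],"gripper":1},
    {"xyz":[0,0,-0.3],"angular":[0,0,0],"gripper":1},
    {"xyz":[0,0,-0.5],"angular":[0,0,0],"gripper":1},
    {"xyz":[0,0,-0.6],"angular":[0,0,0],"gripper":1},
    {"xyz":[0,0,-0.6],"angular":[0,0,0],"gripper":1},
    {"xyz":[0,0,-0.3],"angular":[0,0,0],"gripper":1},
    {"xyz":[0,0,0],"angular":[0,0,0],"gripper":1},
    {"xyz":[0,0,0],"angular":[0,0,0],"gripper":1},
  ],
)

```text
t: 12.82
ee_pos: [0.6619, -0.2173, 0.1441]
tcp_rot: [0.114, 0.993, 0.0, -0.001]
ft_force: [0.6, -0.5, -0.2]
grip_width: 0.0856
grasp_force: 0.0
```

```bash
python3 -c "
from h import *
go('yellow',.15)
p,d=save('side','s5');P=cloud('side',d)
for x in env.masks_of('side','jar_blue')[:2]:
    q=P[x['mask']&(d>0)]; print(x['p'],len(q),np.percentile(q,[1,50,99],axis=0).round(3))
"
```

```text
pos [ 0.6619 -0.2173  0.1441] units [ 4.068  7.282 -0.109] tilt [-0.002  0.001 -1.   ] head 76.92 12.825 [-0.32  0.59  0.25  1.24 -0.   -0.09]
0.69 897 [[ 0.643 -0.419  0.001]
 [ 0.656 -0.202  0.071]
 [ 0.773 -0.185  0.1  ]]
```

View pics/s5.png

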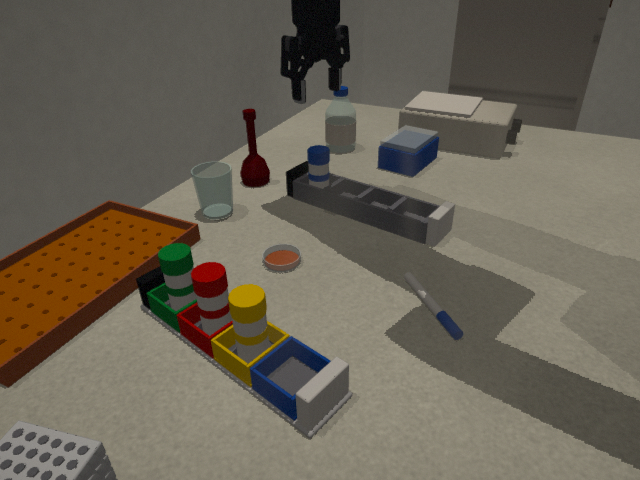

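Blue stands upright at (318,165), in the compartment beside black. Now yellow.

>>> servo_tool(
  series=[
    {"xyz":[0.34,0.6,0],"angular":[0,0,0],"gripper":1},
    {"xyz":[0.34,0.61,0],"angular":[0,0,0],"gripper":1},
    {"xyz":[0.34,0.61,0],"angular":[0,0,0],"gripper":1},
    {"xyz":[0.34,0.61,0],"angular":[0,0,0],"gripper":1},
    {"xyz":[0.34,0.61,0],"angular":[0,0,0],"gripper":1},
    {"xyz":[0.34,0.61,0],"angular":[0,0,0],"gripper":1},
    {"xyz":[0.34,0.61,0],"angular":[0,0,0],"gripper":1},
    {"xyz":[0.34,0.61,0],"angular":[0,0,0],"gripper":1},
    {"xyz":[0.34,0.61,0],"angular":[0,0,0],"gripper":1},
    {"xyz":[0.34,0.61,0],"angular":[0,0,0],"gripper":1},
    {"xyz":[0.34,0.61,0],"angular":[0,0,0],"gripper":1},
    {"xyz":[0.33,0.58,0],"angular":[0,0,0],"gripper":1},
    {"xyz":[0,0,0],"angular":[0,0,0],"gripper":1},
    {"xyz":[0,0,0],"angular":[0,0,0],"gripper":1},
  ],
)

```text
t: 14.68
ee_pos: [0.5464, 0.1827, 0.1446]
tcp_rot: [0.114, 0.994, -0.001, -0.001]
ft_force: [0.1, -0.1, -0.4]
grip_width: 0.0856
grasp_force: 0.0
```

```bash
python3 -c "
from h import *
go('yellow',.03)"
```

```text
pos [0.5464 0.1827 0.1446] units [0.005 0.016 2.292] tilt [-0.001 -0.001 -1.   ] head 76.93 14.675 [ 0.32  0.37 -0.11  1.09 -0.    0.55]
```

>>> servo_tool(
  series=[
    {"xyz":[0,0.016,0.5],"angular":[0,0,0],"gripper":1},
    {"xyz":[0,0,0.6],"angular":[0,0,0],"gripper":1},
    {"xyz":[0,0,0.5],"angular":[0,0,0],"gripper":1},
    {"xyz":[0,0,0.4],"angular":[0,0,0],"gripper":1},
    {"xyz":[0,0,0.29],"angular":[0,0,0],"gripper":1},
    {"xyz":[0,0,0],"angular":[0,0,0],"gripper":1},
    {"xyz":[0,0,0],"angular":[0,0,0],"gripper":0.3},
    {"xyz":[0,0,0],"angular":[0,0,0],"gripper":0.3},
    {"xyz":[0,0,0],"angular":[0,0,0],"gripper":0.3},
    {"xyz":[0,0,0],"angular":[0,0,0],"gripper":0.3},
    {"xyz":[0,0,0],"angular":[0,0,0],"gripper":0.3},
    {"xyz":[0,0,0],"angular":[0,0,0],"gripper":0.3},
    {"xyz":[0,0,-0.2],"angular":[0,0,0],"gripper":0.3},
    {"xyz":[0,0,-0.4],"angular":[0,0,0],"gripper":0.3},
    {"xyz":[0,0,-0.6],"angular":[0,0,0],"gripper":0.3},
    {"xyz":[0,0,-0.6],"angular":[0,0,0],"gripper":0.3},
    {"xyz":[0,0,-0.5],"angular":[0,0,0],"gripper":0.3},
    {"xyz":[0,0,0],"angular":[0,0,0],"gripper":0.3},
    {"xyz":[0,0,0],"angular":[0,0,0],"gripper":0.3},
  ],
)

```text
t: 17.05
ee_pos: [0.5462, 0.1837, 0.1448]
tcp_rot: [0.114, 0.993, -0.0, -0.001]
ft_force: [0.3, 0.3, -1.0]
grip_width: 0.0385
grasp_force: 40.4
```

```bash
python3 -c "
from h import *
go('y',.145)"
```

```text
pos [0.5462 0.1837 0.1448] units [-2.748e+00 -7.365e+00 -1.000e-03] tilt [-0.002 -0.001 -1.   ] head 76.92 17.05 [ 0.32  0.37 -0.11  1.09 -0.    0.55]
```

>>> servo_tool(
  series=[
    {"xyz":[-0.1,-0.3,0],"angular":[0,0,0],"gripper":0.3},
    {"xyz":[-0.2,-0.55,0],"angular":[0,0,0],"gripper":0.3},
    {"xyz":[-0.2,-0.55,0],"angular":[0,0,0],"gripper":0.3},
    {"xyz":[-0.2,-0.55,0],"angular":[0,0,0],"gripper":0.3},
    {"xyz":[-0.2,-0.55,0],"angular":[0,0,0],"gripper":0.3},
    {"xyz":[-0.2,-0.55,0],"angular":[0,0,0],"gripper":0.3},
    {"xyz":[-0.2,-0.55,0],"angular":[0,0,0],"gripper":0.3},
    {"xyz":[-0.2,-0.55,0],"angular":[0,0,0],"gripper":0.3},
    {"xyz":[-0.2,-0.55,0],"angular":[0,0,0],"gripper":0.3},
    {"xyz":[-0.2,-0.55,0],"angular":[0,0,0],"gripper":0.3},
    {"xyz":[-0.2,-0.55,0],"angular":[0,0,0],"gripper":0.3},
    {"xyz":[-0.2,-0.55,0],"angular":[0,0,0],"gripper":0.3},
    {"xyz":[-0.25,-0.55,0],"angular":[0,0,0],"gripper":0.3},
    {"xyz":[-0.2,-0.46,0],"angular":[0,0,0],"gripper":0.3},
    {"xyz":[0,0,0],"angular":[0,0,0],"gripper":0.3},
    {"xyz":[0,0,0],"angular":[0,0,0],"gripper":0.3},
  ],
)

```text
t: 19.05
ee_pos: [0.597, -0.2054, 0.1453]
tcp_rot: [0.114, 0.993, 0.0, -0.001]
ft_force: [-0.9, 0.7, -0.7]
grip_width: 0.0389
grasp_force: 40.4
```

```bash
python3 -c "
from h import *
go('y',.031)"
```

```text
pos [ 0.597  -0.2054  0.1453] units [-1.000e-03 -1.700e-02  2.285e+00] tilt [-0.001  0.001 -1.   ] head 76.91 19.05 [-0.33  0.47  0.04  1.15  0.   -0.1 ]
```

>>> servo_tool(
  series=[
    {"xyz":[0,-0.017,0.3],"angular":[0,0,0],"gripper":0.3},
    {"xyz":[0,0,0.5],"angular":[0,0,0],"gripper":0.3},
    {"xyz":[0,0,0.5],"angular":[0,0,0],"gripper":0.3},
    {"xyz":[0,0,0.4],"angular":[0,0,0],"gripper":0.3},
    {"xyz":[0,0,0.3],"angular":[0,0,0],"gripper":0.3},
    {"xyz":[0,0,0.15],"angular":[0,0,0],"gripper":0.3},
    {"xyz":[0,0,0.08],"angular":[0,0,0],"gripper":0.3},
    {"xyz":[0,0,0.03],"angular":[0,0,0],"gripper":0.3},
    {"xyz":[0,0,0],"angular":[0,0,0],"gripper":0.3},
    {"xyz":[0,0,0],"angular":[0,0,0],"gripper":0.3},
  ],
)

```text
t: 20.3
ee_pos: [0.5979, -0.2067, 0.0334]
tcp_rot: [0.114, 0.993, -0.0, 0.001]
ft_force: [0.1, -0.3, 0.1]
grip_width: 0.0386
grasp_force: 40.4
```

>>> servo_tool(
  series=[
    {"xyz":[0,0,0.03],"angular":[0,0,0],"gripper":0.3},
    {"xyz":[0,0,0],"angular":[0,0,0],"gripper":0.3},
    {"xyz":[0,0,0],"angular":[0,0,0],"gripper":0.6},
    {"xyz":[0,0,0],"angular":[0,0,0],"gripper":1},
    {"xyz":[0,0,0],"angular":[0,0,0],"gripper":1},
    {"xyz":[0,0,0],"angular":[0,0,0],"gripper":1},
    {"xyz":[0,0,-0.3],"angular":[0,0,0],"gripper":1},
    {"xyz":[0,0,-0.5],"angular":[0,0,0],"gripper":1},
    {"xyz":[0,0,-0.6],"angular":[0,0,0],"gripper":1},
    {"xyz":[0,0,-0.6],"angular":[0,0,0],"gripper":1},
    {"xyz":[0,0,-0.3],"angular":[0,0,0],"gripper":1},
    {"xyz":[0,0,0],"angular":[0,0,0],"gripper":1},
    {"xyz":[0,0,0],"angular":[0,0,0],"gripper":1},
  ],
)

```text
t: 21.92
ee_pos: [0.5967, -0.2062, 0.1452]
tcp_rot: [0.114, 0.993, 0.0, -0.001]
ft_force: [-0.1, -0.4, -1.0]
grip_width: 0.0854
grasp_force: 0.0
```

```bash
python3 -c "
from h import *
go('red',.145)"
```

```text
pos [ 0.5967 -0.2062  0.1452] units [1.414 7.318 0.008] tilt [-0.002  0.001 -1.   ] head 76.92 21.925 [-0.33  0.47  0.05  1.15  0.   -0.1 ]
```

>>> servo_tool(
  series=[
    {"xyz":[0.118,0.61,0],"angular":[0,0,0],"gripper":1},
    {"xyz":[0.118,0.61,0],"angular":[0,0,0],"gripper":1},
    {"xyz":[0.118,0.61,0],"angular":[0,0,0],"gripper":1},
    {"xyz":[0.118,0.61,0],"angular":[0,0,0],"gripper":1},
    {"xyz":[0.118,0.61,0],"angular":[0,0,0],"gripper":1},
    {"xyz":[0.118,0.61,0],"angular":[0,0,0],"gripper":1},
    {"xyz":[0.118,0.61,0],"angular":[0,0,0],"gripper":1},
    {"xyz":[0.118,0.61,0],"angular":[0,0,0],"gripper":1},
    {"xyz":[0.118,0.61,0],"angular":[0,0,0],"gripper":1},
    {"xyz":[0.118,0.61,0],"angular":[0,0,0],"gripper":1},
    {"xyz":[0.118,0.61,0],"angular":[0,0,0],"gripper":1},
    {"xyz":[0.118,0.61,0],"angular":[0,0,0],"gripper":1},
    {"xyz":[0,0,0],"angular":[0,0,0],"gripper":1},
    {"xyz":[0,0,0],"angular":[0,0,0],"gripper":1},
  ],
)

```text
t: 23.68
ee_pos: [0.6104, 0.1654, 0.1451]
tcp_rot: [0.114, 0.993, -0.001, -0.001]
ft_force: [0.7, 0.3, 0.4]
grip_width: 0.0853
grasp_force: 0.0
```

```bash
python3 -c "
from h import *
go('red',.03)
save('side','s6');p,d=env.capture('top');P=cloud('top',d);print(capfit(P,T['b']),capfit(P,T['y']))"
```

```text
pos [0.6104 0.1654 0.1451] units [-0.004  0.02   2.302] tilt [-0.002 -0.001 -1.   ] head 76.92 23.675 [ 0.26  0.47  0.05  1.15 -0.    0.49]
(((0.6619598865509033, -0.21724934875965118), 0.0207559522241354), array([ 0.66131988, -0.21684486,  0.09656481])) (((0.5965659618377686, -0.2070479840040207), 0.020039932802319527), array([ 0.59617801, -0.2067846 ,  0.09663331]))
```

View pics/s6.png

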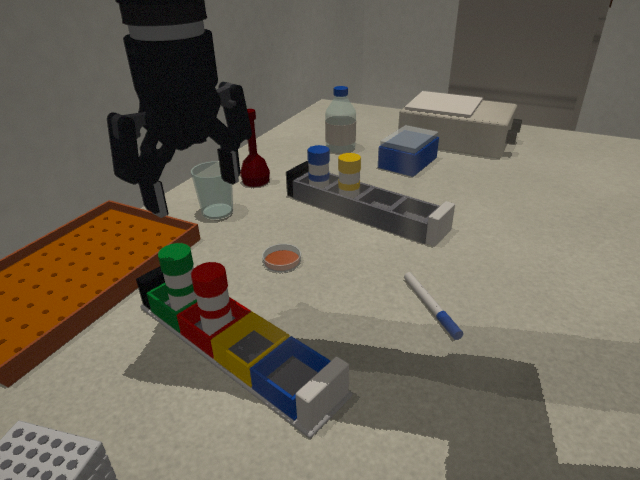

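Blue (318,165) and yellow (349,172) stand in the two compartments nearest black. Both caps are within 1 mm of target. Red next.

>>> servo_tool(
  series=[
    {"xyz":[0,0.018,0.5],"angular":[0,0,0],"gripper":1},
    {"xyz":[0,0,0.6],"angular":[0,0,0],"gripper":1},
    {"xyz":[0,0,0.5],"angular":[0,0,0],"gripper":1},
    {"xyz":[0,0,0.4],"angular":[0,0,0],"gripper":1},
    {"xyz":[0,0,0.3],"angular":[0,0,0],"gripper":1},
    {"xyz":[0,0,0],"angular":[0,0,0],"gripper":1},
    {"xyz":[0,0,0],"angular":[0,0,0],"gripper":0.3},
    {"xyz":[0,0,0],"angular":[0,0,0],"gripper":0.3},
    {"xyz":[0,0,0],"angular":[0,0,0],"gripper":0.3},
    {"xyz":[0,0,0],"angular":[0,0,0],"gripper":0.3},
    {"xyz":[0,0,0],"angular":[0,0,0],"gripper":0.3},
    {"xyz":[0,0,0],"angular":[0,0,0],"gripper":0.3},
    {"xyz":[0,0,-0.2],"angular":[0,0,0],"gripper":0.3},
    {"xyz":[0,0,-0.4],"angular":[0,0,0],"gripper":0.3},
    {"xyz":[0,0,-0.6],"angular":[0,0,0],"gripper":0.3},
    {"xyz":[0,0,-0.6],"angular":[0,0,0],"gripper":0.3},
    {"xyz":[0,0,-0.5],"angular":[0,0,0],"gripper":0.3},
    {"xyz":[0,0,0],"angular":[0,0,0],"gripper":0.3},
    {"xyz":[0,0,0],"angular":[0,0,0],"gripper":0.3},
  ],
)

```text
t: 26.15
ee_pos: [0.6107, 0.1667, 0.1452]
tcp_rot: [0.114, 0.993, -0.0, -0.001]
ft_force: [0.6, 0.3, -1.4]
grip_width: 0.0389
grasp_force: 40.4
```

```bash
python3 -c "
from h import *
go('r',.145)"
```

```text
pos [0.6107 0.1667 0.1452] units [-0.094 -7.391  0.01 ] tilt [-0.002 -0.    -1.   ] head 76.92 26.15 [0.27 0.47 0.05 1.15 0.   0.49]
```

>>> servo_tool(
  series=[
    {"xyz":[0,-0.3,0],"angular":[0,0,0],"gripper":0.3},
    {"xyz":[0,-0.55,0],"angular":[0,0,0],"gripper":0.3},
    {"xyz":[-0.01,-0.55,0],"angular":[0,0,0],"gripper":0.3},
    {"xyz":[-0.01,-0.55,0],"angular":[0,0,0],"gripper":0.3},
    {"xyz":[-0.01,-0.55,0],"angular":[0,0,0],"gripper":0.3},
    {"xyz":[-0.01,-0.55,0],"angular":[0,0,0],"gripper":0.3},
    {"xyz":[-0.01,-0.55,0],"angular":[0,0,0],"gripper":0.3},
    {"xyz":[-0.01,-0.55,0],"angular":[0,0,0],"gripper":0.3},
    {"xyz":[-0.01,-0.55,0],"angular":[0,0,0],"gripper":0.3},
    {"xyz":[-0.01,-0.55,0],"angular":[0,0,0],"gripper":0.3},
    {"xyz":[-0.01,-0.55,0],"angular":[0,0,0],"gripper":0.3},
    {"xyz":[0,-0.55,0],"angular":[0,0,0],"gripper":0.3},
    {"xyz":[0,-0.55,0],"angular":[0,0,0],"gripper":0.3},
    {"xyz":[0,-0.49,0],"angular":[0,0,0],"gripper":0.3},
    {"xyz":[0,0,0],"angular":[0,0,0],"gripper":0.3},
    {"xyz":[0,0,0],"angular":[0,0,0],"gripper":0.3},
  ],
)

```text
t: 28.15
ee_pos: [0.5313, -0.1938, 0.1456]
tcp_rot: [0.114, 0.993, 0.0, -0.001]
ft_force: [0.6, 0.2, -1.5]
grip_width: 0.0385
grasp_force: 40.4
```

```bash
python3 -c "
from h import *
go('r',.031)"
```

```text
pos [ 0.5313 -0.1938  0.1456] units [-0.013 -0.009  2.292] tilt [-0.001  0.001 -1.   ] head 76.89 28.15 [-0.35  0.36 -0.13  1.08  0.   -0.12]
```

>>> servo_tool(
  series=[
    {"xyz":[-0.01,-0.01,0.3],"angular":[0,0,0],"gripper":0.3},
    {"xyz":[0,0,0.5],"angular":[0,0,0],"gripper":0.3},
    {"xyz":[0,0,0.5],"angular":[0,0,0],"gripper":0.3},
    {"xyz":[0,0,0.4],"angular":[0,0,0],"gripper":0.3},
    {"xyz":[0,0,0.3],"angular":[0,0,0],"gripper":0.3},
    {"xyz":[0,0,0.15],"angular":[0,0,0],"gripper":0.3},
    {"xyz":[0,0,0.08],"angular":[0,0,0],"gripper":0.3},
    {"xyz":[0,0,0.03],"angular":[0,0,0],"gripper":0.3},
    {"xyz":[0,0,0],"angular":[0,0,0],"gripper":0.3},
    {"xyz":[0,0,0],"angular":[0,0,0],"gripper":0.3},
  ],
)

```text
t: 29.4
ee_pos: [0.5331, -0.1948, 0.0339]
tcp_rot: [0.114, 0.993, -0.0, 0.001]
ft_force: [-0.4, -0.5, -0.8]
grip_width: 0.0386
grasp_force: 40.4
```

>>> servo_tool(
  series=[
    {"xyz":[0.02,0,0.04],"angular":[0,0,0],"gripper":0.3},
    {"xyz":[0,0,0],"angular":[0,0,0],"gripper":0.3},
    {"xyz":[0,0,0],"angular":[0,0,0],"gripper":0.6},
    {"xyz":[0,0,0],"angular":[0,0,0],"gripper":1},
    {"xyz":[0,0,0],"angular":[0,0,0],"gripper":1},
    {"xyz":[0,0,0],"angular":[0,0,0],"gripper":1},
    {"xyz":[0,0,-0.3],"angular":[0,0,0],"gripper":1},
    {"xyz":[0,0,-0.5],"angular":[0,0,0],"gripper":1},
    {"xyz":[0,0,-0.6],"angular":[0,0,0],"gripper":1},
    {"xyz":[0,0,-0.6],"angular":[0,0,0],"gripper":1},
    {"xyz":[0,0,-0.3],"angular":[0,0,0],"gripper":1},
    {"xyz":[0,0,0],"angular":[0,0,0],"gripper":1},
    {"xyz":[0,0,0],"angular":[0,0,0],"gripper":1},
  ],
)

```text
t: 31.02
ee_pos: [0.5309, -0.1941, 0.1453]
tcp_rot: [0.114, 0.993, 0.0, -0.001]
ft_force: [0.0, -0.4, 0.0]
grip_width: 0.0854
grasp_force: 0.0
```

```bash
python3 -c "
from h import *
go('green',.145)"
```

```text
pos [ 0.5309 -0.1941  0.1453] units [-1.238e+00  7.372e+00  5.000e-03] tilt [-0.002  0.001 -1.   ] head 76.92 31.025 [-0.35  0.35 -0.13  1.08 -0.   -0.12]
```

>>> servo_tool(
  series=[
    {"xyz":[-0.103,0.614,0],"angular":[0,0,0],"gripper":1},
    {"xyz":[-0.103,0.614,0],"angular":[0,0,0],"gripper":1},
    {"xyz":[-0.103,0.614,0],"angular":[0,0,0],"gripper":1},
    {"xyz":[-0.103,0.614,0],"angular":[0,0,0],"gripper":1},
    {"xyz":[-0.103,0.614,0],"angular":[0,0,0],"gripper":1},
    {"xyz":[-0.103,0.614,0],"angular":[0,0,0],"gripper":1},
    {"xyz":[-0.103,0.614,0],"angular":[0,0,0],"gripper":1},
    {"xyz":[-0.103,0.614,0],"angular":[0,0,0],"gripper":1},
    {"xyz":[-0.103,0.614,0],"angular":[0,0,0],"gripper":1},
    {"xyz":[-0.103,0.614,0],"angular":[0,0,0],"gripper":1},
    {"xyz":[-0.103,0.614,0],"angular":[0,0,0],"gripper":1},
    {"xyz":[-0.103,0.614,0],"angular":[0,0,0],"gripper":1},
    {"xyz":[0,0,0],"angular":[0,0,0],"gripper":1},
    {"xyz":[0,0,0],"angular":[0,0,0],"gripper":1},
  ],
)

```text
t: 32.78
ee_pos: [0.6742, 0.15, 0.1448]
tcp_rot: [0.114, 0.993, -0.001, -0.001]
ft_force: [1.1, -0.0, 0.6]
grip_width: 0.0855
grasp_force: 0.0
```

```bash
python3 -c "
from h import *
go('green',.03)
p,d=env.capture('top');P=cloud('top',d);print(capfit(P,T['r']))"
```

```text
pos [0.6742 0.15   0.1448] units [-0.009  0.024  2.296] tilt [-0.003 -0.001 -1.   ] head 76.93 32.775 [ 0.22  0.57  0.23  1.23 -0.    0.45]
(((0.5314597487449646, -0.19466058909893036), 0.02026347815990448), array([ 0.53178629, -0.19477858,  0.09654127]))
```

>>> servo_tool(
  series=[
    {"xyz":[-0.005,0.02,0.5],"angular":[0,0,0],"gripper":1},
    {"xyz":[0,0,0.6],"angular":[0,0,0],"gripper":1},
    {"xyz":[0,0,0.5],"angular":[0,0,0],"gripper":1},
    {"xyz":[0,0,0.4],"angular":[0,0,0],"gripper":1},
    {"xyz":[0,0,0.29],"angular":[0,0,0],"gripper":1},
    {"xyz":[0,0,0],"angular":[0,0,0],"gripper":1},
    {"xyz":[0,0,0],"angular":[0,0,0],"gripper":0.3},
    {"xyz":[0,0,0],"angular":[0,0,0],"gripper":0.3},
    {"xyz":[0,0,0],"angular":[0,0,0],"gripper":0.3},
    {"xyz":[0,0,0],"angular":[0,0,0],"gripper":0.3},
    {"xyz":[0,0,0],"angular":[0,0,0],"gripper":0.3},
    {"xyz":[0,0,0],"angular":[0,0,0],"gripper":0.3},
    {"xyz":[0,0,-0.2],"angular":[0,0,0],"gripper":0.3},
    {"xyz":[0,0,-0.4],"angular":[0,0,0],"gripper":0.3},
    {"xyz":[0,0,-0.6],"angular":[0,0,0],"gripper":0.3},
    {"xyz":[0,0,-0.6],"angular":[0,0,0],"gripper":0.3},
    {"xyz":[0,0,-0.5],"angular":[0,0,0],"gripper":0.3},
    {"xyz":[0,0,0],"angular":[0,0,0],"gripper":0.3},
    {"xyz":[0,0,0],"angular":[0,0,0],"gripper":0.3},
  ],
)

```text
t: 35.2
ee_pos: [0.6749, 0.1512, 0.1455]
tcp_rot: [0.114, 0.993, -0.0, -0.001]
ft_force: [0.5, -0.6, -2.3]
grip_width: 0.039
grasp_force: 40.4
```

```bash
python3 -c "
from h import *
go('g',.145)"
```

```text
pos [0.6749 0.1512 0.1455] units [ 2.543 -7.442  0.021] tilt [-0.002 -0.    -1.   ] head 76.92 35.2 [ 0.22  0.58  0.23  1.23 -0.    0.45]
```

>>> servo_tool(
  series=[
    {"xyz":[0.1,-0.3,0],"angular":[0,0,0],"gripper":0.3},
    {"xyz":[0.2,-0.55,0],"angular":[0,0,0],"gripper":0.3},
    {"xyz":[0.19,-0.55,0],"angular":[0,0,0],"gripper":0.3},
    {"xyz":[0.19,-0.55,0],"angular":[0,0,0],"gripper":0.3},
    {"xyz":[0.19,-0.55,0],"angular":[0,0,0],"gripper":0.3},
    {"xyz":[0.19,-0.55,0],"angular":[0,0,0],"gripper":0.3},
    {"xyz":[0.19,-0.55,0],"angular":[0,0,0],"gripper":0.3},
    {"xyz":[0.19,-0.55,0],"angular":[0,0,0],"gripper":0.3},
    {"xyz":[0.19,-0.55,0],"angular":[0,0,0],"gripper":0.3},
    {"xyz":[0.19,-0.55,0],"angular":[0,0,0],"gripper":0.3},
    {"xyz":[0.19,-0.55,0],"angular":[0,0,0],"gripper":0.3},
    {"xyz":[0.19,-0.55,0],"angular":[0,0,0],"gripper":0.3},
    {"xyz":[0.19,-0.55,0],"angular":[0,0,0],"gripper":0.3},
    {"xyz":[0.15,-0.54,0],"angular":[0,0,0],"gripper":0.3},
    {"xyz":[0,0,0],"angular":[0,0,0],"gripper":0.3},
    {"xyz":[0,0,0],"angular":[0,0,0],"gripper":0.3},
  ],
)

```text
t: 37.2
ee_pos: [0.4669, -0.182, 0.1463]
tcp_rot: [0.114, 0.993, 0.0, -0.001]
ft_force: [-0.3, 0.3, -0.8]
grip_width: 0.0386
grasp_force: 40.5
```

```bash
python3 -c "
from h import *
go('g',.031)"
```

```text
pos [ 0.4669 -0.182   0.1463] units [-2.000e-03 -1.200e-02  2.305e+00] tilt [-0.001  0.001 -1.   ] head 76.88 37.2 [-0.37  0.25 -0.29  1.04  0.   -0.14]
```

>>> servo_tool(
  series=[
    {"xyz":[0,-0.01,0.3],"angular":[0,0,0],"gripper":0.3},
    {"xyz":[0,0,0.5],"angular":[0,0,0],"gripper":0.3},
    {"xyz":[0,0,0.5],"angular":[0,0,0],"gripper":0.3},
    {"xyz":[0,0,0.4],"angular":[0,0,0],"gripper":0.3},
    {"xyz":[0,0,0.3],"angular":[0,0,0],"gripper":0.3},
    {"xyz":[0,0,0.15],"angular":[0,0,0],"gripper":0.3},
    {"xyz":[0,0,0.09],"angular":[0,0,0],"gripper":0.3},
    {"xyz":[0,0,0.03],"angular":[0,0,0],"gripper":0.3},
    {"xyz":[0,0,0],"angular":[0,0,0],"gripper":0.3},
    {"xyz":[0,0,0],"angular":[0,0,0],"gripper":0.3},
  ],
)

```text
t: 38.45
ee_pos: [0.4681, -0.1829, 0.0337]
tcp_rot: [0.114, 0.993, -0.0, 0.0]
ft_force: [0.2, 0.0, -1.3]
grip_width: 0.0387
grasp_force: 40.5
```

>>> servo_tool(
  series=[
    {"xyz":[0.02,0,0.04],"angular":[0,0,0],"gripper":0.3},
    {"xyz":[0,0,0],"angular":[0,0,0],"gripper":0.3},
    {"xyz":[0,0,0],"angular":[0,0,0],"gripper":0.6},
    {"xyz":[0,0,0],"angular":[0,0,0],"gripper":1},
    {"xyz":[0,0,0],"angular":[0,0,0],"gripper":1},
    {"xyz":[0,0,0],"angular":[0,0,0],"gripper":1},
    {"xyz":[0,0,-0.3],"angular":[0,0,0],"gripper":1},
    {"xyz":[0,0,-0.5],"angular":[0,0,0],"gripper":1},
    {"xyz":[0,0,-0.6],"angular":[0,0,0],"gripper":1},
    {"xyz":[0,0,-0.6],"angular":[0,0,0],"gripper":1},
    {"xyz":[0,0,-0.4],"angular":[0,0,0],"gripper":1},
    {"xyz":[0,0.6,0],"angular":[0,0,0],"gripper":1},
    {"xyz":[0,0.6,0],"angular":[0,0,0],"gripper":1},
    {"xyz":[0,0.6,0],"angular":[0,0,0],"gripper":1},
    {"xyz":[0,0.6,0],"angular":[0,0,0],"gripper":1},
    {"xyz":[0,0.6,0],"angular":[0,0,0],"gripper":1},
    {"xyz":[0,0.6,0],"angular":[0,0,0],"gripper":1},
    {"xyz":[0,0,0],"angular":[0,0,0],"gripper":1},
    {"xyz":[0,0,0],"angular":[0,0,0],"gripper":1},
  ],
)

```text
t: 40.83
ee_pos: [0.5071, -0.0075, 0.1511]
tcp_rot: [0.114, 0.994, -0.0, -0.0]
ft_force: [0.6, 0.4, 0.2]
grip_width: 0.0853
grasp_force: 0.0
```

```bash
python3 -c "
from h import *
p,d=save('top','t9');P=cloud('top',d);c=np.array([.5642,-.2002]);a=np.radians(-10.3);ux=np.array([np.cos(a),np.sin(a)]);uy=np.array([-ux[1],ux[0]])
for k in 'byrg':
    (q,r),m=capfit(P,T[k]); q=np.array(q)-c; print(k,q@ux,q@uy,r,m[2])
save('side','s9')"
```

```text
b 0.09934627575455261 0.0006348689351106812 0.020630063489079475 0.09665015243851088
y 0.0326555399039459 -0.0010488770293477032 0.019996147602796555 0.09679192446404955
r -0.033149325458321416 -0.0005181221470924504 0.019954325631260872 0.09654643980195837
g -0.09879701459717799 -0.0006285708305414669 0.020201541483402252 0.0966963942341631
```

View pics/s9.png

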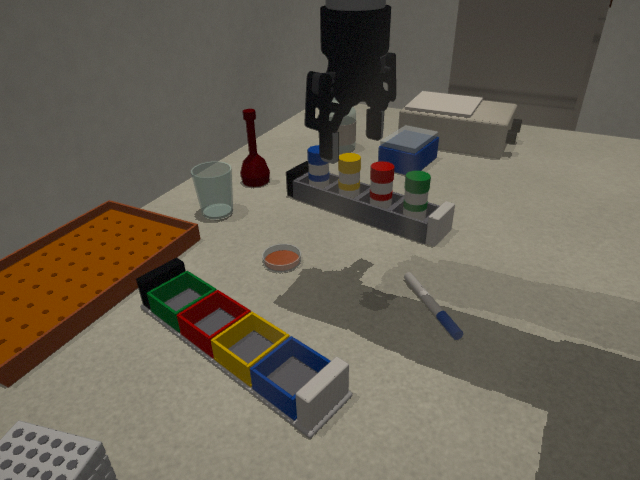

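All four jars stand upright in the grey rack. From black they run blue (318), yellow (349), red (381), green (417). All are within about 1 mm of centre, and the arm is clear.

```bash
python3 -c "
from h import *
print(env.hand_in())"
```

```text
the job is handed in; nothing more can be done
None
```

The job is handed in: all four jars stand upright in the grey rack, ordered blue, yellow, red, green from its black end and about 1 mm from their compartment centres at the last camera check; the hand-in returned no verdict.

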